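# Close a casting mould with four lever nuts

### The arm

A 7-joint arm with a two-finger parallel gripper is mounted at the origin on the work surface. World frame = base frame: x ahead of the robot, y to its left, z up, the work surface at z = 0. Lengths are in m, angles in rad, forces in N, time in s.
With the tool pointing down it reaches from about 0.4 to 0.85 m from the base axis. Payload 4.5 kg.
Tool frame: the origin (TCP) lies at the very end of the fingers, on their centre line; the grasp point (between the pads) lies 19 mm behind it (bot.grip_point_offset is the distance from the TCP to the grasp point, in m); z points along the fingers, y is the line along which they close (so a half turn about z gives the same grasp; the last joint's range is limited). The gripper opens to 85 mm and grips with 20 to 120 N. Pads are 22 mm wide; open, the fingers measure 114 mm over their backs; the gripper's body (76 mm by 85 mm) begins 54 mm behind the grasp point. The pads swing forward as they close: fully open they stand 13 mm farther back than shut.
Start: joints at [-1.19, 0.689, -0.195, 1.565, 0.157, 0.902, -0.215], TCP at [0.212, 0.588, 0.231] pointing down, gripper open.
Joint ranges: [-3.01, 3.01], [-0.46, 2.08], [-1.47, 1.51], [0.13, 2.56], [-1, 4.14], [0.04, 2.09], [-2.66, 2.66]. Speed limits (rad/s): [2.57, 2.57, 3.14, 3.14, 3.14, 3.14, 3.14].

### API

Orientations are given as a rotation vector (axis times angle).
In Python, from cell import bot gives the robot as it stands.
- The arm moves only by the tool jog_arm, never from a script. Its argument "commands" is one flat list of numbers, 7 for each row, row after row: the finger opening in mm, from 0 to 85.4, then the shift along the tool's x, y, z in mm, then the turn, a rotation vector about the tool's x, y, z in degrees. A call has 1 to 8 rows; each row is the pose to reach, as a shift and turn from the pose commanded when the call began, along the tool's axes at that moment; what a row does not reach only later rows make up. A row lasts 1/12 s, in which the tool goes at most 41.7 mm and 7.16 degrees, less where a joint would pass 70% of its speed; a pose out of reach is approached as far as the arm can. A call with a gripper value outside its range is refused whole. The fingers move at their own pace and stop on an object; "grip_force" is the grip in N (left out, the last holds). Time passes only in rows, so rows that repeat a pose let the fingers close. It gives the time, the measured TCP pose, the force, the opening and the grip force at its end, in the units of the state.
- bot.state(): the state, without advancing time (a new reading comes with each control period).
- bot.grab_frame(name): name is "scene" or "top" or "wrist"; returns a dict with "color" (420x560x3 uint8, blue, green, red), "depth" (420x560 float32, m along the optical axis (not along the pixel's ray), 0 where there is no reading), "vfov" (degrees; the focal length in pixels is half the picture's height over the tangent of half this angle, whatever the lens; pixels are square), "cx", "cy" (the principal point, pixels), "view" (4x4, takes a point from world to camera coordinates). Camera axes: x right, y down, z forward; pixel columns grow to the right and rows downward; lengths in m; the calibration is good to about 2 mm. A picture is of the moment at which its call begins.
- bot.job_done(): hands the job in; it is judged then, once.
The state is a dict: "time_s": time; "joint_positions": joint angles; "qd": joint speeds; "tau": joint torques, N m; "ee_pos": TCP position; "ee_rot": TCP orientation; "force": force on the tool from outside, world axes, zero at the start; "torque": the same for the moment, N m; "finger_gap": finger opening in m; "finger_force": force on a finger pad.
Only numpy, scipy, OpenCV 4.12 (cv2) and the standard library are available. Lean on these libraries where they do the work, as an engineer would, in place of code of your own. Each camera call takes 0.05 s, during which the arm holds its last target. There are 200 camera calls.

### The job

Close the casting mould on the bench: tighten its four black lever nuts clockwise, each about half a turn until it comes up solid, in cross order - any nut first, then the one diagonally opposite, then the other two - so that the cover plate seats evenly. Feel for the end of each turn and do not force a lever once it is up (keep every push under 25 N). Leave the other things on the bench where they lie.

Things in the scene. Friction and masses are not known exactly. Their poses are not given: they have to be found in the camera images.
- clamp: Two-part casting mould, fixed to the bench: steel foot 170 x 170 x 12 mm, aluminium lower half 150 x 150 mm, top face 35 mm above the bench. Origin: centre of its underside, on the bench; x, y along its sides, z up. Four upright steel studs, 10 mm thick, at x, y = +-60 mm, reach 78 mm above the bench; a lever nut sits on each. Nuts a, b, c, d go round clockwise from above: a is diagonal to c, b to d.
- plate: The mould's square aluminium cover plate, 150 x 150 x 8 mm, about 350 g, with a steel pouring funnel (44 mm wide, 12 mm high) in the middle, on four springs, the studs through its corner holes. Origin: centre of its underside, which starts about 4.1 mm above the lower half and is 35 to 35.4 mm above the bench, level, when fully seated.
- lever_a: Black lever nut on the stud at the mould's +x, +y corner. Origin: on the stud's axis, at the underside of the nut's 25 mm washer, 43.2 mm above the bench when solid; x out along the lever, z up. Hub 22 mm wide, its top 28 mm above the origin. Lever: round bar 11 mm thick, middle line 24 mm above the origin at 22 mm from the axis, 28 mm at 46 mm. Starts square (+-0.7 rad) to the line from mould centre to stud.
- lever_a_tip (a point): Ball (15 mm) on the end of lever a, 48 mm from the axis. Turns clockwise from above, round outside the mould: 2.69 to 3.59 rad from the start (unknown beforehand) until solid. Drag 0.16 N m (4.5 N at 36 mm from the axis); stays where left; sinks 10 mm a full turn. The lever flexes on the nut, 4 N m/rad (3 N per mm at 36 mm), up to 0.25 rad.
- lever_b: Black lever nut on the stud at the mould's +x, -y corner. Origin: on the stud's axis, at the underside of the nut's 25 mm washer, 43.2 mm above the bench when solid; x out along the lever, z up. Hub 22 mm wide, its top 28 mm above the origin. Lever: round bar 11 mm thick, middle line 24 mm above the origin at 22 mm from the axis, 28 mm at 46 mm. Starts square (+-0.7 rad) to the line from mould centre to stud.
- lever_b_tip (a point): Ball (15 mm) on the end of lever b, 48 mm from the axis. Turns clockwise from above, round outside the mould: 2.69 to 3.59 rad from the start (unknown beforehand) until solid. Drag 0.16 N m (4.5 N at 36 mm from the axis); stays where left; sinks 10 mm a full turn. The lever flexes on the nut, 4 N m/rad (3 N per mm at 36 mm), up to 0.25 rad.
- lever_c: Black lever nut on the stud at the mould's -x, -y corner. Origin: on the stud's axis, at the underside of the nut's 25 mm washer, 43.2 mm above the bench when solid; x out along the lever, z up. Hub 22 mm wide, its top 28 mm above the origin. Lever: round bar 11 mm thick, middle line 24 mm above the origin at 22 mm from the axis, 28 mm at 46 mm. Starts square (+-0.7 rad) to the line from mould centre to stud.
- lever_c_tip (a point): Ball (15 mm) on the end of lever c, 48 mm from the axis. Turns clockwise from above, round outside the mould: 2.69 to 3.59 rad from the start (unknown beforehand) until solid. Drag 0.16 N m (4.5 N at 36 mm from the axis); stays where left; sinks 10 mm a full turn. The lever flexes on the nut, 4 N m/rad (3 N per mm at 36 mm), up to 0.25 rad.
- lever_d: Black lever nut on the stud at the mould's -x, +y corner. Origin: on the stud's axis, at the underside of the nut's 25 mm washer, 43.2 mm above the bench when solid; x out along the lever, z up. Hub 22 mm wide, its top 28 mm above the origin. Lever: round bar 11 mm thick, middle line 24 mm above the origin at 22 mm from the axis, 28 mm at 46 mm. Starts square (+-0.7 rad) to the line from mould centre to stud.
- lever_d_tip (a point): Ball (15 mm) on the end of lever d, 48 mm from the axis. Turns clockwise from above, round outside the mould: 2.69 to 3.59 rad from the start (unknown beforehand) until solid. Drag 0.16 N m (4.5 N at 36 mm from the axis); stays where left; sinks 10 mm a full turn. The lever flexes on the nut, 4 N m/rad (3 N per mm at 36 mm), up to 0.25 rad.
- scraper: Bystander: steel wax spatula with a handle, 160 mm, lying beside the mould. Origin: centre of its underside.
- dowel: Bystander: wooden stick 20 mm thick, 160 mm long, lying near the mould.
- ring_blank: Bystander: green wax ring blank, 44 mm wide, 12 mm high, lying near the mould.
- wax_block: Bystander: green carving-wax block 80 x 50 x 30 mm.
- pot: Bystander: white lidded pot, 56 mm wide, 70 mm high.
- brush: Bystander: bench brush, 150 mm, lying.
- wood_block: Bystander: dark wooden block 110 x 70 x 35 mm.
There are look-alikes about, which are no part of the job. Several things have the shape of the clamp; the one meant has the colours described above.

How it is judged:
On the way, in this order (a step that is already met when the one before it is completed fails the run):
1. a first nut is fully tightened (z of any of lever_a, lever_b, lever_c, lever_d in the frame of clamp below 0.0435 m), for 0.1 s.
2. the nut diagonally opposite is fully tightened too ((z of each of lever_a, lever_c in the frame of clamp below 0.0435 m or z of each of lever_b, lever_d in the frame of clamp below 0.0435 m)), for 0.1 s.
At the end, for the whole second after the job is handed in: All four nuts are screwed down to within 0.3 mm (a fifth of a radian) of solid, and the cover plate lies seated on the lower half: its underside within 0.7 mm of the lower half's top face, level within 0.01 rad, at rest (z of each of lever_a, lever_c, lever_b, lever_d in the frame of clamp below 0.0435 m and z of plate in the frame of clamp below 0.0357 m and angle between the z axis of plate and the z axis of clamp, either way round below 0.01 rad and linear speed of plate below 0.01 m/s); the robot touches nothing.
It fails at once if a nut of one diagonal is turned (lever ball moved over 18 mm) before both nuts of the other diagonal are tight (distance of any of lever_a_tip, lever_c_tip from where it was at the start of the episode above 0.018 m and distance of any of lever_b_tip, lever_d_tip from where it was at the start of the episode above 0.018 m and not (z of each of lever_a, lever_c in the frame of clamp below 0.0435 m or z of each of lever_b, lever_d in the frame of clamp below 0.0435 m)).
It fails at once if a lever is forced: the arm pushes on it with more than 25 N (contact force between any of lever_a, lever_b, lever_c, lever_d and the fingers above 25 N or contact force between any of lever_a, lever_b, lever_c, lever_d and the arm above 25 N).
It fails at once if the cover plate or the mould is pressed or struck with more than 25 N (contact force between any of plate, clamp and the fingers above 25 N or contact force between any of plate, clamp and the arm above 25 N).
It fails at once if a bystander is moved by more than 30 mm (distance of any of scraper, dowel, ring_blank, wax_block, pot, brush, wood_block from where it was at the start of the episode above 0.03 m).
It also fails if it takes over 67 s, if anything falls off the work surface, if the arm or the gripper's body presses on something with over 40 N, if the wrist force passes 120 N, or if a joint passes its speed limit or range.

## Working session

There is one attempt and no reset: what is moved stays moved. The work goes in short steps, Python scripts to look and compute and a tool call to move; the robot and the scene stay as the last step left them, time stands still between calls to the robot, and variables do not carry over. Pictures are saved under pics/ and viewed, at most 10 in all, crops included, and the job is handed in when it is done.

Besides the shell and the picture viewer there is one more tool, called after "Emit:" as name(argument=value, ...), one argument or row to a line, values as JSON. jog_arm: Moves the arm, as the interface text tells. Its arguments: {"type":"object","properties":{"commands":{"type":"array"},"grip_force":{"type":"number"}},"required":["commands"]}

```bash
mkdir -p pics; ls; python3 - <<'E'
from cell import bot
import cv2,numpy as np
s=bot.state();print(s)
for n in("top","scene"):
    f=bot.grab_frame(n);np.savez(f"{n}.npz",**f);cv2.imwrite(f"pics/{n}0.png",f["color"]);print(n,f["vfov"],f["cx"],f["cy"],f["view"])
E
```

```text
pics
{'time_s': 0.0, 'joint_positions': array([-1.19018723,  0.690016  , -0.19450684,  1.56636719,  0.1572911 ,
        0.90250106, -0.21511839]), 'qd': array([-0.00063279, -0.00036822,  0.00025395,  0.00177517, -0.00252733,
       -0.00119737, -0.00013239]), 'tau': array([ 1.01047103e-04, -5.39604878e+01, -1.26716506e+00, -1.58543748e+01,
        8.89568590e-03,  9.20072343e-03,  1.61357110e-05]), 'ee_pos': array([0.21226059, 0.58714439, 0.23045772]), 'ee_rot': array([-5.41917032e-01, -3.09430024e+00,  2.96995044e-03]), 'force': array([ 0.5309819 , -0.22588677, -0.80026243]), 'torque': array([-0.00930667, -0.00163408,  0.010672  ]), 'finger_force': 0.0, 'finger_gap': 0.08524678925872066}
top 46.98208608924424 277.44041437494235 215.3629671886181 [[-0.07029886 -0.997508   -0.0059876   0.03376589]
 [-0.97190531  0.06984373 -0.2247708   0.54668483]
 [ 0.22462887 -0.00998175 -0.97439327  1.45830423]
 [ 0.          0.          0.          1.        ]]
scene 51.399193622219116 280.6055878727643 201.29076820783516 [[-0.58924217  0.80795362 -0.00214932  0.3177097 ]
 [ 0.63116988  0.45864945 -0.62551201 -0.28426744]
 [-0.5043989  -0.36993464 -0.78021158  1.52330394]
 [ 0.          0.          0.          1.        ]]
```

View pics/top0.png

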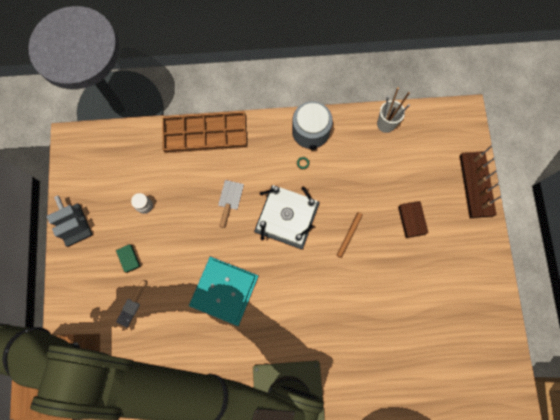

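View pics/scene0.png

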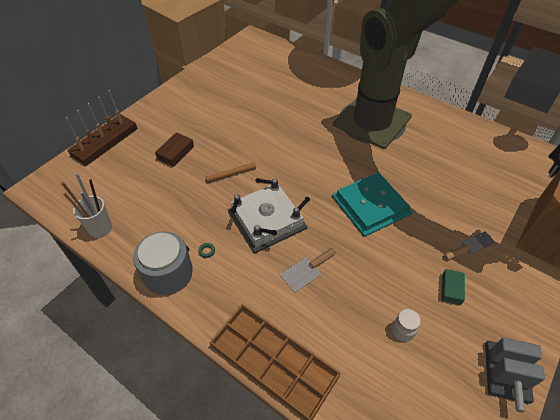

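The top view shows two mould-shaped things. The one at top px (287,214) has a bright aluminium plate, a steel funnel and four black levers, and it fits the description. The one at (224,291) is teal, and the grey one at (70,225) is some kind of vice, so neither fits. The scene view shows the same match at px (267,212). I'll confirm in an enlarged crop and measure.

```bash
cat >h.py <<'E'
import numpy as np,cv2
from scipy.spatial.transform import Rotation as R
def load(n):
    return dict(np.load(n))
def foc(f): return 210/np.tan(np.radians(float(f["vfov"]))/2)
def world(f):
    h,w=f["depth"].shape;v,u=np.mgrid[:h,:w];d=f["depth"];k=foc(f)
    c=np.stack([(u-f["cx"])/k*d,(v-f["cy"])/k*d,d,np.ones_like(d)],-1)
    return (c@np.linalg.inv(f["view"]).T)[...,:3]
def proj(f,p):
    c=f["view"]@np.append(p,1);k=foc(f);return c[0]/c[2]*k+f["cx"],c[1]/c[2]*k+f["cy"]
def fitplane(P):
    c=P.mean(0);return c,np.linalg.svd(P-c)[2][2]
E
python3 - <<'E'
from h import *
a=load("top.npz");b=load("scene.npz")
A=a["color"][170:270,230:345];B=b["color"][170:260,215:320]
im=np.hstack([cv2.resize(A,(400,348),interpolation=2),cv2.resize(B,(400,348),interpolation=2)])
cv2.imwrite("pics/crop1.png",im)
P=world(a);g=a["color"].astype(int)
m=np.zeros(g.shape[:2],bool);m[170:260,240:335]=1
mm=m&(P[...,2]>.03)&(g.min(2)>150)
q=P[mm];print(mm.sum(),q.mean(0),np.percentile(q[:,2],[5,50,95]))
r=cv2.minAreaRect((q[:,:2]*1000).astype(np.float32));print(r)
k=m&(P[...,2]>.03)&(g.max(2)<60);print(k.sum(),np.percentile(P[k][:,2],[5,50,95]))
t=P[330:380,150:200];print("bench",np.median(P[140:160,300:380][...,2]))
E
```

```text
1858 [ 0.55150226 -0.03460072  0.05071779] [0.04092806 0.0466022  0.05287685]
((431.018798828125, 10.501113891601562), (156.82383728027344, 421.56939697265625), 69.7082748413086)
140 [0.07104952 0.07779475 0.08655443]
bench -0.0008127793287037166
```

View pics/crop1.png

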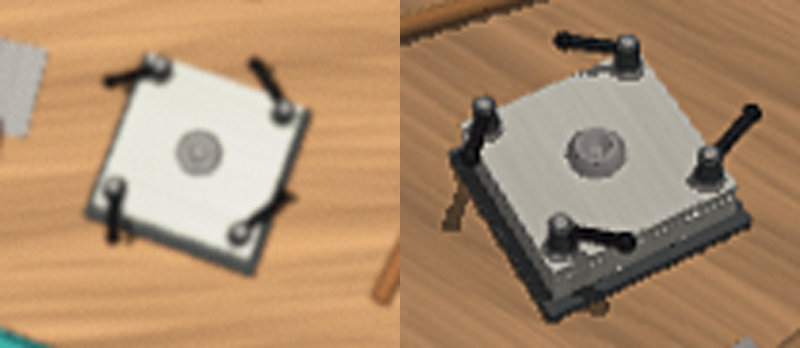

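The crop confirms it: a bright plate with a grey funnel and four black levers, on a dark steel foot. Next I'll bring the wrist camera over it.

```bash
cat >>h.py <<'E'
def rel(s,p):  # world target -> tool shift mm
    return R.from_rotvec(s["ee_rot"]).inv().apply(np.array(p)-s["ee_pos"])*1000
E
python3 - <<'E'
from h import *
from cell import bot
s=bot.state();print(R.from_rotvec(s["ee_rot"]).as_matrix().round(3))
for p in([.5,-.03,.30],[.55,-.03,.30]):print(rel(s,p).round(1))
f=bot.grab_frame("wrist");V=np.linalg.inv(f["view"]);print(V.round(3),f["vfov"])
T=R.from_rotvec(s["ee_rot"]).inv();print("cam in tool",T.apply(V[:3,3]-s["ee_pos"]),T.apply(V[:3,2]))
E
```

```text
[[-0.94   0.34  -0.   ]
 [ 0.34   0.94  -0.002]
 [-0.    -0.002 -1.   ]]
[-480.3 -482.8  -68.6]
[-527.4 -465.8  -68.6]
[[ 0.34   0.895  0.29   0.139]
 [ 0.941 -0.323 -0.106  0.614]
 [-0.001  0.309 -0.951  0.373]
 [ 0.     0.     0.     1.   ]] 59.999344859846566
cam in tool [ 0.07798238  0.00053698 -0.14276119] [-3.08427799e-01  5.63335149e-04  9.51247589e-01]
```

Emit:
jog_arm(
  commands=[85,-38,-34,0,0,0,0,85,-74,-65,0,0,0,0,85,-110,-96,0,0,0,0,85,-142,-126,0,0,0,0,85,-174,-154,0,0,0,0,85,-205,-182,0,0,0,0,85,-236,-210,0,0,0,0,85,-267,-237,0,0,0,0],
)

```text
time_s: 0.82
ee_pos: [0.372, 0.293, 0.2313]
ee_rot: [-0.541, -3.095, 0.0]
force: [1.1, 0.9, 0.1]
finger_gap: 0.0854
finger_force: 0.0
```

Emit:
jog_arm(
  commands=[85,-31,-27,0,0,0,0,85,-62,-55,0,0,0,0,85,-93,-82,0,0,0,0,85,-124,-110,0,0,0,0,85,-155,-137,0,0,0,0,85,-186,-165,4,0,0,0,85,-217,-192,8,0,0,0,85,-240,-214,12,0,0,0],
)

```text
time_s: 1.48
ee_pos: [0.526, 0.0082, 0.2191]
ee_rot: [0.547, 3.092, -0.002]
force: [1.3, -1.0, 0.2]
finger_gap: 0.0851
finger_force: 0.0
```

Emit:
jog_arm(
  commands=[85,-15,-12,0,0,0,0,85,-23,-19,0,0,0,0,85,-23,-19,0,0,0,0,85,-23,-19,0,0,0,0],
)

```text
time_s: 1.82
ee_pos: [0.5393, -0.0124, 0.2192]
ee_rot: [-0.541, -3.094, -0.002]
force: [-0.3, 1.4, 0.0]
finger_gap: 0.0852
finger_force: 0.0
```

```bash
python3 - <<'E'
from h import *
from cell import bot
s=bot.state();print(s)
f=bot.grab_frame("wrist");np.savez("w1.npz",**f);cv2.imwrite("pics/w1.png",f["color"])
P=world(f);d=f["depth"];print(P[200:220,270:290,2].std(),(d==0).mean(),np.abs(np.diff(d[300,100:140])))
E
```

```text
{'time_s': 1.8167, 'joint_positions': array([ 0.10746684,  0.59973951, -0.27427367,  1.83518633,  0.22744958,
        0.73769762,  0.93415544]), 'qd': array([-0.02828594, -0.01075476, -0.02355884,  0.01652953, -0.00149887,
       -0.00086675, -0.00272177]), 'tau': array([ 1.75538130e+00, -4.64713955e+01, -1.02914851e+00, -1.37627408e+01,
        1.48250288e-01,  5.12614672e-03,  3.45839700e-02]), 'ee_pos': array([ 0.53930815, -0.01242704,  0.21917179]), 'ee_rot': array([-5.40951389e-01, -3.09388785e+00, -1.64356305e-03]), 'force': array([-0.32184483,  1.40005282,  0.00525415]), 'torque': array([ 0.03950877, -0.00758983, -0.02390862]), 'finger_force': 0.0, 'finger_gap': 0.08523034896680225}
0.0160168111774 0.0037287414965986396 [7.9005957e-04 4.0936470e-04 8.3622336e-04 7.0926547e-04 6.4572692e-04
 2.7650595e-04 8.1747770e-05 8.8572502e-04 1.4477074e-03 1.1018515e-03
 8.2358718e-04 8.4429979e-04 8.4641576e-04 1.1470616e-03 5.8910251e-04
 1.3917685e-05 3.5130978e-04 7.4657798e-04 1.3627112e-03 1.4207363e-03
 1.5129745e-03 6.0534477e-04 5.0836802e-04 1.4126301e-05 5.4773688e-04
 2.7021766e-04 1.6650558e-04 8.9612603e-04 7.4028969e-05 5.9747696e-04
 2.5242567e-05 2.6157498e-04 2.7626222e-01 9.8466873e-04 6.0984492e-04
 9.5024705e-05 3.2679737e-04 2.5689602e-05 8.7565184e-04]
```

View pics/w1.png

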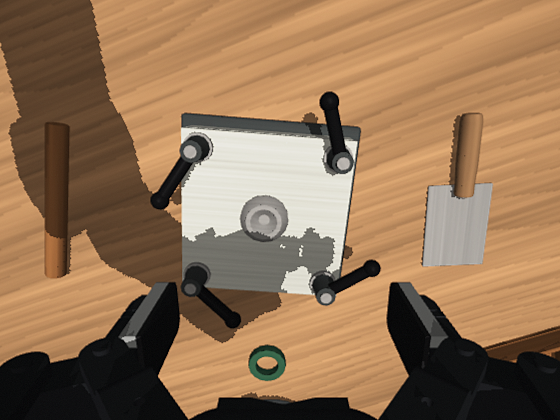

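The wrist view shows stud/hub tops near px (195,150), (342,161), (190,285) and (325,295). The balls are at (160,200), (330,100), (233,320) and (372,268). Next I'll compute positions and check the 120 mm stud square.

```bash
cat >>h.py <<'E'
def pix2w(f,u,v,z):
    V=np.linalg.inv(f["view"]);k=foc(f);d=V[:3,:3]@[(u-f["cx"])/k,(v-f["cy"])/k,1];o=V[:3,3]
    return o+d*(z-o[2])/d[2]
E
python3 - <<'E'
from h import *
f=load("w1.npz");P=world(f);g=cv2.cvtColor(f["color"],6)
hub=[(195,150),(342,161),(190,285),(325,295)];tip=[(160,200),(330,100),(233,320),(372,268)]
H=np.array([pix2w(f,*p,.078) for p in hub]);T=np.array([pix2w(f,*p,.0765) for p in tip])
c=H.mean(0);print("centre",c)
print("sides",[np.linalg.norm(H[i]-H[j]).round(4) for i,j in((0,1),(1,3),(3,2),(2,0),(0,3),(1,2))])
for h,t,hp,tp in zip(H,T,hub,tip):
    hd=np.median(P[hp[1]-3:hp[1]+4,hp[0]-3:hp[0]+4,2]);td=np.median(P[tp[1]-3:tp[1]+4,tp[0]-3:tp[0]+4,2])
    print(h.round(4),t.round(4),"len",np.linalg.norm((t-h)[:2]).round(4),"ang",np.degrees(np.arctan2(*(t-h)[1::-1])).round(1),"diag",np.degrees(np.arctan2(*(h-c)[1::-1])).round(1),"z",hd.round(4),td.round(4))
m=(g>170)&(abs(P[...,2]-.047)<.006);q=P[m];print("plate z",np.median(q[:,2]),q[:,:2].mean(0))
for (u,v) in hub: print((pix2w(f,u,v,.078)-c).round(3))
ims=[cv2.resize(f["color"][v-40:v+40,u-50:u+50],(400,300),interpolation=2) for u,v in hub]
cv2.imwrite("pics/hubs.png",np.vstack([np.hstack(ims[:2]),np.hstack(ims[2:])]))
E
```

```text
centre [ 0.5569488  -0.03536974  0.078     ]
sides [np.float64(0.1148), np.float64(0.1191), np.float64(0.1189), np.float64(0.1181), np.float64(0.1653), np.float64(0.1676)]
[ 0.4798 -0.0625  0.078 ] [ 0.5073 -0.1062  0.0765] len 0.0516 ang -57.9 diag -160.6 z 0.0775 0.0835
[0.5268 0.0423 0.078 ] [0.4802 0.0473 0.0765] len 0.0469 ang 173.8 diag 111.3 z 0.0782 0.0836
[ 0.5858 -0.1146  0.078 ] [ 0.6323 -0.0933  0.0765] len 0.0512 ang 24.6 diag -70.0 z 0.078 0.0838
[ 0.6354 -0.0066  0.078 ] [0.6249 0.0397 0.0765] len 0.0474 ang 102.8 diag 20.2 z 0.0778 0.0836
plate z 0.047303369935921824 [ 0.53597691 -0.02471181]
[-0.077 -0.027  0.   ]
[-0.03   0.078  0.   ]
[ 0.029 -0.079  0.   ]
[0.078 0.029 0.   ]
```

View pics/hubs.png

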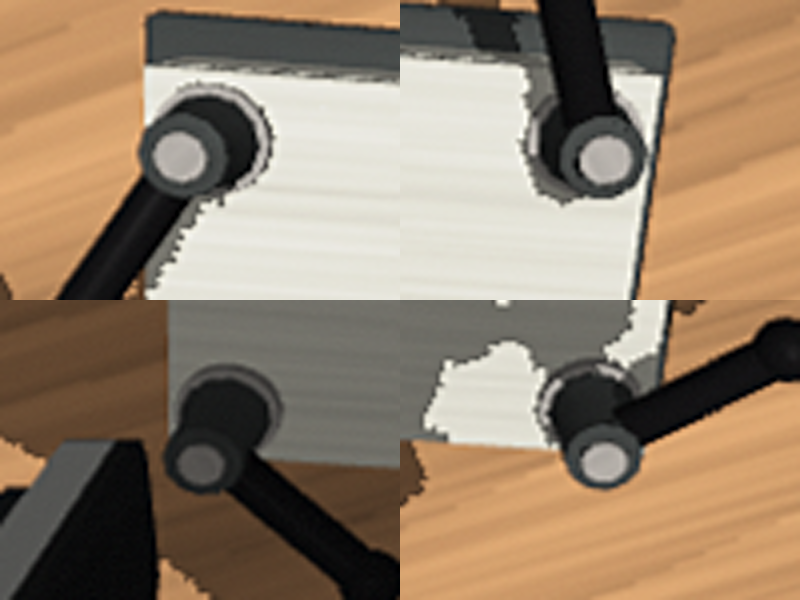

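The enlarged view gives stud-top centres at px (190,149), (343,160.5), (191,285.5) and (325.7,295.5). I'll fit the mould square to these and plan the first nut.

```bash
cat >>h.py <<'E'
from scipy.optimize import least_squares
def fit(f,hub):
    H=np.array([pix2w(f,*p,.078) for p in hub])[:,:2]
    Q=60*np.array([[-1,-1],[-1,1],[1,-1],[1,1]])/1000
    def m(p): return p[:2]+Q@np.array([[np.cos(p[2]),np.sin(p[2])],[-np.sin(p[2]),np.cos(p[2])]])
    r=least_squares(lambda p:(m(p)-H).ravel(),[.557,-.035,-.4]);return r.x,m(r.x),H
def tcp(S,phi,a,d,z=.060):  # lever angle deg; d = ccw side offset mm
    p=np.radians(phi);return np.append(S+(a*np.array([np.cos(p),np.sin(p)])+d*np.array([-np.sin(p),np.cos(p)]))/1000,z)
def arc(S,r,psi,z=.060): return np.append(S+r/1000*np.array([np.cos(np.radians(psi)),np.sin(np.radians(psi))]),z)
E
python3 - <<'E'
from h import *
from cell import bot
f=load("w1.npz");x,S,H=fit(f,[(190,149.2),(343.2,160.5),(191.2,285.5),(325.7,295.5)])
print(x,(S-H).round(4).tolist());np.save("S.npy",S)
T=np.array([pix2w(f,*p,.0765) for p in [(160,200),(330,100),(233,320),(372,268)]])[:,:2]
v=T-S;print(S.round(4).tolist(),np.hypot(*v.T),np.degrees(np.arctan2(v[:,1],v[:,0])))
s=bot.state();ph=np.degrees(np.arctan2(v[0,1],v[0,0]))
print(s["ee_pos"],rel(s,tcp(S[0],ph,42,29,.12)),rel(s,tcp(S[0],ph,42,29)))
E
```

```text
[ 0.55683786 -0.03566458 -0.42260784] [[-0.0005, 0.0001], [0.0, 0.0004], [0.0004, -0.0011], [0.0001, 0.0006]]
[[0.4775, -0.0658], [0.5267, 0.0437], [0.587, -0.115], [0.6362, -0.0056]] [0.05023094 0.04670798 0.05031621 0.04661735] [-53.66907555 175.49741255  25.56234725 103.95795701]
[ 0.53907054 -0.01145207  0.21932314] [-11.52891925 -71.42588175  99.22710186] [-11.59155942 -71.49654612 159.22702755]
```

Emit:
jog_arm(
  commands=[0,-3,-20,20,0,0,7,0,-6,-40,40,0,0,14,0,-9,-60,60,0,0,21,0,-11.5,-71.5,80,0,0,28,0,-11.5,-71.5,95,0,0,34,0,-11.5,-71.5,99,0,0,34,0,-11.5,-71.5,99,0,0,34,0,-11.5,-71.5,99,0,0,34],
)

```text
time_s: 2.53
ee_pos: [0.5267, -0.0825, 0.1209]
ee_rot: [1.415, 2.805, 0.002]
force: [0.8, 0.4, 0.0]
finger_gap: -0.0
finger_force: 0.0
```

```bash
python3 - <<'E'
from h import *
from cell import bot
S=np.load("S.npy");s=bot.state();print(s["ee_pos"],s["finger_gap"],rel(s,tcp(S[0],-54,42,29)))
f=bot.grab_frame("wrist");cv2.imwrite("pics/w2.png",f["color"])
E
```

```text
[ 0.52669753 -0.08248236  0.12089967] -2.310281445675722e-05 [ 0.39696748 -1.05869259 60.89849942]
```

View pics/w2.png

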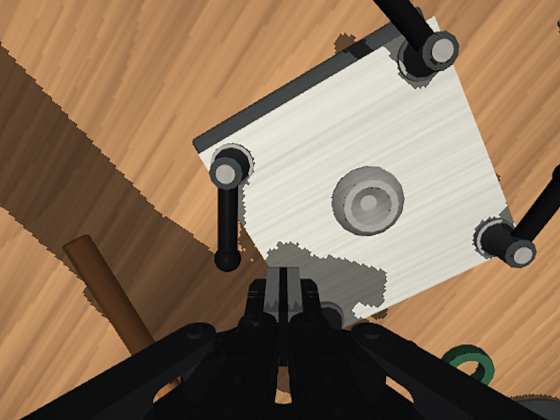

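The view shows the closed fingers beside lever N0, whose ball is at (228,260) and lever line parallel to the tool. I'll descend and plan the arc.

Emit:
jog_arm(
  commands=[0,0,-1,20,0,0,0,0,0,-1,40,0,0,0,0,0,-1,55,0,0,0,0,0,-1,61,0,0,0,0,0,-1,61,0,0,0],
)

```text
time_s: 3.0
ee_pos: [0.5253, -0.0845, 0.059]
ee_rot: [-1.42, -2.801, -0.001]
force: [-0.9, -1.0, 0.3]
finger_gap: 0.0001
finger_force: 0.0
```

```bash
cat >>h.py <<'E'
def plan(i,psis,r=47,z=.060):
    """successive 8-row tool shifts along an arc round stud i"""
    from cell import bot
    S=np.load("S.npy")[i];s=bot.state();Q=np.array([rel(s,arc(S,r,p,z)) for p in psis])
    v=s["ee_pos"][:2]-S;print("now r,psi",np.hypot(*v)*1000,np.degrees(np.arctan2(v[1],v[0])),s["ee_pos"],s["force"])
    o=np.zeros(3)
    for k in range(0,len(Q),8):
        print((Q[k:k+8]-o).round(1).tolist());o=Q[min(k+7,len(Q)-1)]
E
python3 -c "
from h import *
plan(0,np.linspace(-24,-160,16))"
```

```text
now r,psi 51.33603272225879 -21.3999514272473 [ 0.52530483 -0.0845088   0.05898071] [-0.94143839 -0.95890315  0.26861509]
[[2.6, -4.1, -1.0], [-0.6, -10.9, -1.0], [-2.7, -18.0, -1.0], [-3.6, -25.4, -1.0], [-3.3, -32.8, -1.0], [-1.9, -40.1, -1.0], [0.6, -47.1, -1.0], [4.3, -53.6, -1.0]]
[[4.6, -5.8, 0.0], [10.1, -10.9, 0.0], [16.2, -15.0, 0.0], [23.0, -18.1, 0.0], [30.2, -20.1, 0.0], [37.5, -20.9, 0.0], [45.0, -20.6, 0.1], [52.2, -19.0, 0.1]]
```

Emit:
jog_arm(
  commands=[0,2.6,-4,-1,0,0,0,0,-0.6,-11,-1,0,0,0,0,-2.7,-18,-1,0,0,0,0,-3.6,-25.4,-1,0,0,0,0,-3.3,-32.8,-1,0,0,0,0,-1.9,-40.1,-1,0,0,0,0,0.6,-47.1,-1,0,0,0,0,4.3,-53.6,-1,0,0,0],
)

```text
time_s: 3.67
ee_pos: [0.4823, -0.1136, 0.0613]
ee_rot: [1.42, 2.796, 0.006]
force: [3.4, 0.6, -1.1]
finger_gap: -0.0001
finger_force: 1.6
```

```bash
python3 - <<'E'
from h import *
from cell import bot
f=bot.grab_frame("wrist");cv2.imwrite("pics/w3.png",f["color"])
plan(0,np.linspace(-92-8.5,-160,8))
E
```

```text
now r,psi 48.839130726313556 -87.64978744825974 [ 0.47951087 -0.11457556  0.06114201] [ 0.67929745 -0.89378558  0.32164322]
[[8.3, -7.0, 1.1], [13.7, -11.4, 1.1], [19.7, -15.0, 1.1], [26.2, -17.6, 1.1], [32.9, -19.2, 1.0], [39.9, -19.9, 1.0], [46.8, -19.5, 1.0], [53.6, -18.0, 1.0]]
```

View pics/w3.png

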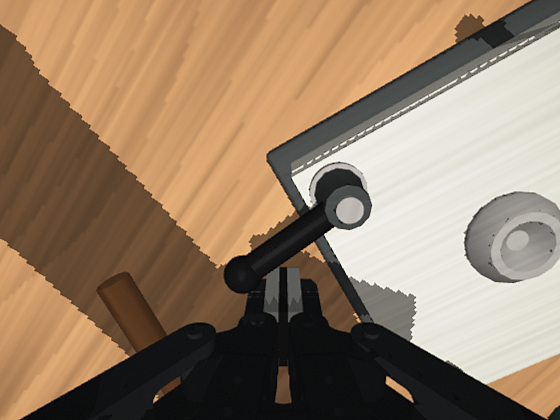

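The lever is following: its ball is now at (240,273), hub at (348,208). I'll continue the arc.

Emit:
jog_arm(
  commands=[0,8.3,-7,1,0,0,0,0,13.7,-11.4,1,0,0,0,0,19.7,-15,1,0,0,0,0,26.2,-17.6,1,0,0,0,0,32.9,-19.2,1,0,0,0,0,39.9,-19.9,1,0,0,0,0,46.8,-19.5,1,0,0,0,0,53.6,-18,1,0,0,0],
)

```text
time_s: 4.38
ee_pos: [0.4356, -0.0833, 0.06]
ee_rot: [1.426, 2.793, -0.0]
force: [4.3, -5.4, -0.2]
finger_gap: -0.0001
finger_force: 3.0
```

```bash
python3 - <<'E'
from h import *
from cell import bot
s=bot.grab_frame("scene")
plan(0,[-167,-167,-174,-181,-188,-195,-202,-209])
f=bot.grab_frame("wrist");np.savez("w4.npz",**f)
g=cv2.cvtColor(f["color"],6);cv2.imwrite("pics/w4.png",f["color"])
E
```

```text
now r,psi 45.74530003665561 -159.55447941472457 [ 0.43464453 -0.08175711  0.059951  ] [ 1.85403788 -2.63291856  0.2047988 ]
[[6.1, 0.8, -0.1], [6.1, 0.8, -0.1], [11.2, 3.4, -0.1], [16.0, 6.5, -0.1], [20.4, 10.3, -0.1], [24.3, 14.5, -0.1], [27.6, 19.2, -0.1], [30.3, 24.2, -0.1]]
```

View pics/w4.png

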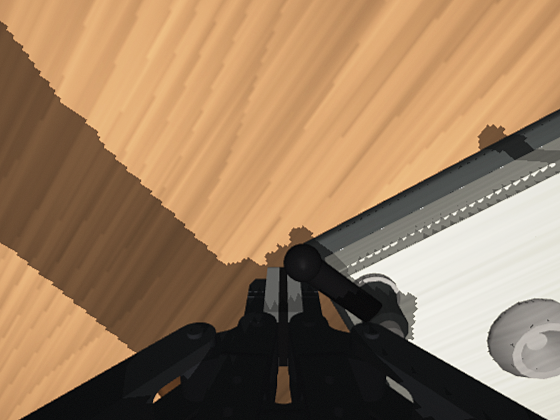

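The ball at (303,262) is against the finger's right side, with about 121° turned. I'll advance a bit more, then step and feel.

Emit:
jog_arm(
  commands=[0,6,0.8,0,0,0,0,0,11.2,3.4,0,0,0,0,0,13.7,5,0,0,0,0,0,13.7,5,0,0,0,0,0,13.7,5,0,0,0,0],
)

```text
time_s: 4.9
ee_pos: [0.4299, -0.0686, 0.0596]
ee_rot: [1.425, 2.798, -0.002]
force: [2.7, -4.6, -0.3]
finger_gap: -0.0001
finger_force: 2.4
```

```bash
cat >>h.py <<'E'
def step(i,dpsi=7,n=4,r=47,show=0):
    from cell import bot
    S=np.load("S.npy")[i];s=bot.state();v=s["ee_pos"][:2]-S;p=np.degrees(np.arctan2(v[1],v[0]))
    t=np.array([np.sin(np.radians(p)),-np.cos(np.radians(p))])
    print("r %.1f psi %.1f z %.4f  Ftan(resist) %.1f F %s t %.1f"%(np.hypot(*v)*1000,p,s["ee_pos"][2],-s["force"][:2]@t,s["force"].round(1),s["time_s"]))
    print(np.array([rel(s,arc(S,r,p-dpsi*(k+1))) for k in range(n)]).round(1).tolist())
E
python3 -c "
from h import *
step(0)"
```

```text
r 47.7 psi -176.6 z 0.0596  Ftan(resist) 4.7 F [ 2.7 -4.6 -0.3] t 4.9
[[4.3, 4.0, -0.4], [8.5, 7.9, -0.4], [12.1, 12.3, -0.4], [15.2, 17.1, -0.4]]
```

Emit:
jog_arm(
  commands=[0,4.3,4,0,0,0,0,0,4.3,4,0,0,0,0,0,4.3,4,0,0,0,0],
)

```text
time_s: 5.15
ee_pos: [0.4311, -0.0629, 0.0596]
ee_rot: [1.426, 2.796, -0.002]
force: [3.9, -4.7, -0.1]
finger_gap: -0.0001
finger_force: 2.6
```

Emit:
jog_arm(
  commands=[0,4.2,3.9,0,0,0,0,0,4.2,3.9,0,0,0,0,0,4.2,3.9,0,0,0,0],
)

```text
time_s: 5.4
ee_pos: [0.4304, -0.0572, 0.0595]
ee_rot: [1.427, 2.799, -0.004]
force: [-0.1, -4.9, 1.2]
finger_gap: 0.0001
finger_force: 1.6
```

Emit:
jog_arm(
  commands=[0,3.6,4.4,0,0,0,0,0,3.6,4.4,0,0,0,0,0,3.6,4.4,0,0,0,0],
)

```text
time_s: 5.65
ee_pos: [0.4302, -0.0504, 0.0592]
ee_rot: [-1.422, -2.798, 0.004]
force: [-2.1, -2.5, 0.7]
finger_gap: -0.0001
finger_force: 1.4
```

```bash
python3 -c "
from h import *
step(0)"
```

```text
r 49.7 psi 162.0 z 0.0592  Ftan(resist) 3.0 F [-2.1 -2.5  0.7] t 5.7
[[0.9, 6.4, -0.8], [3.3, 11.6, -0.8], [5.1, 17.1, -0.8], [6.3, 22.7, -0.8]]
```

Emit:
jog_arm(
  commands=[0,1.2,6,0,0,0,0,0,1.2,6,0,0,0,0,0,1.2,6,0,0,0,0],
)

```text
time_s: 5.9
ee_pos: [0.435, -0.045, 0.0591]
ee_rot: [-1.421, -2.799, 0.002]
force: [-2.3, -2.1, 0.4]
finger_gap: 0.0003
finger_force: 1.6
```

```bash
python3 -c "
from h import *
step(0)"
```

```text
r 47.3 psi 154.0 z 0.0591  Ftan(resist) 2.9 F [-2.3 -2.1  0.4] t 5.9
[[2.1, 5.4, -0.9], [3.8, 10.8, -0.9], [4.8, 16.5, -0.9], [5.2, 22.2, -0.9]]
```

Emit:
jog_arm(
  commands=[0,2.1,5.4,0,0,0,0,0,2.1,5.4,0,0,0,0,0,2.1,5.4,0,0,0,0],
)

```text
time_s: 6.15
ee_pos: [0.439, -0.0403, 0.0592]
ee_rot: [-1.422, -2.8, 0.001]
force: [-2.1, -1.9, 0.6]
finger_gap: -0.0001
finger_force: 1.5
```

Emit:
jog_arm(
  commands=[0,1.5,5.5,0,0,0,0,0,1.5,5.5,0,0,0,0,0,1.5,5.5,0,0,0,0],
)

```text
time_s: 6.4
ee_pos: [0.4429, -0.0362, 0.0592]
ee_rot: [-1.423, -2.801, 0.001]
force: [-2.4, -4.2, 0.3]
finger_gap: -0.0001
finger_force: 1.6
```

```bash
python3 -c "
from h import *
step(0)"
```

```text
r 45.5 psi 139.5 z 0.0592  Ftan(resist) 4.7 F [-2.4 -4.2  0.3] t 6.4
[[2.4, 5.3, -0.8], [2.7, 11.0, -0.8], [2.3, 16.8, -0.8], [1.2, 22.4, -0.8]]
```

Emit:
jog_arm(
  commands=[0,1.5,5,0,0,0,0,0,1.5,5,0,0,0,0,0,1.5,5,0,0,0,0],
)

```text
time_s: 6.65
ee_pos: [0.4445, -0.0332, 0.0592]
ee_rot: [-1.425, -2.798, 0.005]
force: [-3.7, -5.5, 1.0]
finger_gap: -0.0001
finger_force: 3.1
```

```bash
python3 -c "
from h import *
step(0)
from cell import bot
f=bot.grab_frame('wrist');cv2.imwrite('pics/w5.png',f['color'])"
```

```text
r 46.4 psi 135.4 z 0.0592  Ftan(resist) 6.6 F [-3.7 -5.5  1. ] t 6.7
[[1.2, 5.6, -0.8], [1.1, 11.3, -0.8], [0.2, 17.0, -0.9], [-1.3, 22.6, -0.9]]
```

View pics/w5.png

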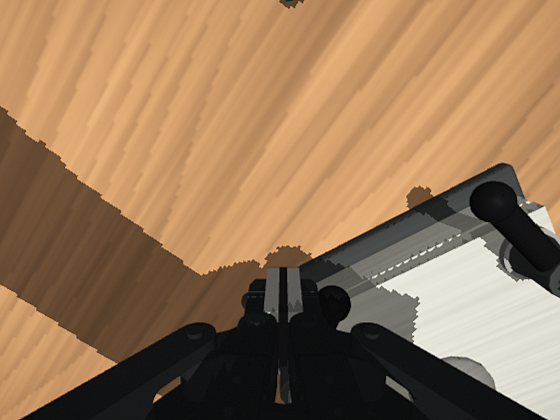

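Only the finger's lead over the command is growing and the force is rising (3 → 4.7 → 6.6 N), so it may be coming solid. I'll push a little more to confirm.

Emit:
jog_arm(
  commands=[0,0.9,4,0,0,0,0,0,0.9,4,0,0,0,0,0,0.9,4,0,0,0,0],
)

```text
time_s: 6.95
ee_pos: [0.4457, -0.0316, 0.0591]
ee_rot: [-1.427, -2.795, 0.009]
force: [-4.1, -10.1, 0.7]
finger_gap: -0.0003
finger_force: 4.6
```

```bash
python3 -c "
from h import *
step(0)
"
```

```text
r 46.7 psi 132.9 z 0.0591  Ftan(resist) 9.8 F [ -4.1 -10.1   0.7] t 7.0
[[0.6, 5.7, -0.9], [0.3, 11.4, -0.9], [-0.8, 17.1, -1.0], [-2.5, 22.5, -1.0]]
```

N0 is solid: the force grows at the flex rate of about 1.6 N/mm, now 9.8 N. I'll back off, lift and go to the diagonal nut N3.

Emit:
jog_arm(
  commands=[0,-2,-7,0,0,0,0,0,-3,-14,0,0,0,0,0,-3,-14,-20,0,0,0,0,-3,-14,-45,0,0,0,0,-3,-14,-70,0,0,0,0,-3,-14,-70,0,0,0],
)

```text
time_s: 7.45
ee_pos: [0.4427, -0.0386, 0.1327]
ee_rot: [1.418, 2.795, 0.009]
force: [0.3, -0.6, 0.7]
finger_gap: -0.0003
finger_force: 0.0
```

```bash
python3 -c "
from h import *
from cell import bot
s=bot.state();S=np.load('S.npy');print(s['joint_positions'],s['ee_pos'],s['force'],rel(s,tcp(S[3],104,42,28,.125)))
"
```

```text
[ 0.01260602  0.64614971 -0.04500182  2.20127478  0.09211927  0.28636872
  0.52015195] [ 0.44267317 -0.03859386  0.13270715] [ 0.25605804 -0.55682155  0.65533954] [-38.0799774  165.53831347   9.26397795]
```

Emit:
jog_arm(
  commands=[0,-9,38,2,0,0,5,0,-18,76,4,0,0,11,0,-27,114,6,0,0,16,0,-35,150,8,0,0,22,0,-38,165.5,9,0,0,22,0,-38,165.5,9,0,0,22,0,-38,165.5,9,0,0,22],
)

```text
time_s: 8.03
ee_pos: [0.596, 0.0289, 0.1196]
ee_rot: [1.928, 2.48, 0.002]
force: [-0.4, -0.6, -1.0]
finger_gap: -0.0002
finger_force: 0.0
```

```bash
python3 - <<'E'
from h import *
from cell import bot
S=np.load("S.npy");s=bot.state();print(s["ee_pos"],s["joint_positions"],rel(s,tcp(S[3],104,42,28)))
f=bot.grab_frame("wrist");cv2.imwrite("pics/w6.png",f["color"]);np.savez("w6.npz",**f)
E
```

```text
[0.59595625 0.02888595 0.11957925] [-0.16665974  0.80108753  0.0727518   1.75816238 -0.09597317  0.58493224
  0.21328433] [-1.19106921  2.62401118 59.58105471]
```

View pics/w6.png

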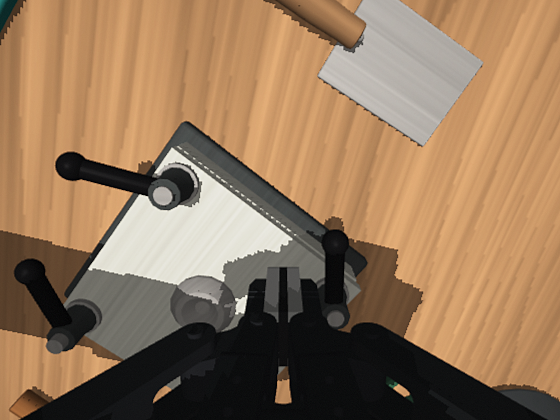

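The fingers stand left of lever N3, whose ball is at (335,243) and hub at (335,315), so the push goes right (+tool y). N0's lever shows at bottom left, ball (30,272), stud (57,342). I'll check its angle and plan the N3 arc.

```bash
python3 - <<'E'
from h import *
f=load("w6.npz");S=np.load("S.npy")
for h,t,z in(((57,342),(30,272),.072),((163,194),(70,165),.0765),((335,318),(335,243),.0765)):
    H=pix2w(f,*h,.078);T=pix2w(f,*t,z);v=(T-H)[:2];print(H,T,np.hypot(*v),np.degrees(np.arctan2(v[1],v[0])))
P=world(f)
print("ball z N0,N1,N3",[np.percentile(P[v-6:v+7,u-6:u+7,2],[20,50,80]).round(4).tolist() for u,v in((30,272),(70,165),(335,243))])
E
```

```text
[ 0.48100302 -0.0630458   0.078     ] [ 0.45977584 -0.02366617  0.072     ] 0.044736435114603575 118.32641725156009
[0.52889643 0.04348111 0.078     ] [0.47997078 0.04651132 0.0765    ] 0.04901939510884323 176.4559081474889
[ 0.63774833 -0.0062954   0.078     ] [0.62441646 0.03858643 0.0765    ] 0.046820057359869584 106.54372532292682
ball z N0,N1,N3 [[0.0757, 0.0771, 0.0783], [0.0814, 0.0825, 0.0836], [0.0826, 0.0835, 0.0843]]
```

Emit:
jog_arm(
  commands=[0,-1,2,20,0,0,0,0,-1,2,40,0,0,0,0,-1,2,55,0,0,0,0,-1,2,59.5,0,0,0,0,-1,2,59.5,0,0,0],
)

```text
time_s: 8.5
ee_pos: [0.5956, 0.0263, 0.0597]
ee_rot: [-1.931, -2.475, 0.004]
force: [-0.1, 0.5, 0.1]
finger_gap: -0.0003
finger_force: 0.0
```

```bash
python3 -c "
from h import *
plan(3,np.linspace(132,-6,16))"
```

```text
now r,psi 51.560848289138974 141.86177374404662 [0.59561382 0.02629031 0.05972484] [-0.05704634  0.47475922  0.12480775]
[[0.8, 9.6, -0.3], [3.8, 16.5, -0.3], [5.6, 23.8, -0.4], [6.2, 31.3, -0.4], [5.7, 38.8, -0.4], [3.9, 46.2, -0.4], [1.0, 53.1, -0.5], [-3.0, 59.5, -0.5]]
[[-5.0, 5.7, -0.0], [-10.8, 10.5, -0.0], [-17.2, 14.3, -0.1], [-24.3, 17.1, -0.1], [-31.6, 18.6, -0.1], [-39.2, 19.0, -0.1], [-46.7, 18.2, -0.1], [-53.9, 16.2, -0.1]]
```

Emit:
jog_arm(
  commands=[0,0.8,9.6,0,0,0,0,0,3.8,16.5,0,0,0,0,0,5.6,23.8,0,0,0,0,0,6.2,31.3,0,0,0,0,0,5.7,38.8,0,0,0,0,0,3.9,46.2,0,0,0,0,0,1,53.1,0,0,0,0,0,-3,59.5,0,0,0,0],
)

```text
time_s: 9.17
ee_pos: [0.6548, 0.04, 0.0608]
ee_rot: [-1.928, -2.476, 0.002]
force: [-5.9, -0.6, -0.8]
finger_gap: -0.0003
finger_force: 2.5
```

Emit:
jog_arm(
  commands=[0,-5,5.7,0,0,0,0,0,-10.8,10.5,0,0,0,0,0,-17.2,14.3,0,0,0,0,0,-24.3,17.1,0,0,0,0,0,-31.6,18.6,0,0,0,0,0,-39.2,19,0,0,0,0,0,-46.7,18.2,0,0,0,0,0,-53.9,16.2,0,0,0,0],
)

```text
time_s: 9.83
ee_pos: [0.6839, -0.0084, 0.0604]
ee_rot: [-1.929, -2.475, -0.001]
force: [-4.1, 6.3, 0.7]
finger_gap: -0.0001
finger_force: 3.2
```

```bash
python3 -c "
from h import *
step(3)"
```

```text
r 47.8 psi -3.4 z 0.0604  Ftan(resist) 6.1 F [-4.1  6.3  0.7] t 9.8
[[-5.1, -2.8, 0.4], [-10.2, -5.5, 0.4], [-14.9, -8.8, 0.3], [-19.1, -12.7, 0.3]]
```

Emit:
jog_arm(
  commands=[0,-5.1,-2.8,0,0,0,0,0,-10.2,-5.5,0,0,0,0,0,-10.2,-5.5,0,0,0,0,0,-10.2,-5.5,0,0,0,0],
)

```text
time_s: 10.17
ee_pos: [0.6836, -0.021, 0.0614]
ee_rot: [1.93, 2.476, 0.004]
force: [0.6, 3.8, 0.7]
finger_gap: -0.0001
finger_force: 1.8
```

```bash
python3 -c "
from h import *
step(3)"
```

```text
r 49.9 psi -18.0 z 0.0614  Ftan(resist) 3.8 F [0.6 3.8 0.7] t 10.2
[[-3.1, -5.8, 1.4], [-7.4, -9.6, 1.4], [-11.1, -14.0, 1.3], [-14.2, -18.8, 1.3]]
```

Emit:
jog_arm(
  commands=[0,-3.1,-5.8,1,0,0,0,0,-3.1,-5.8,1,0,0,0,0,-3.1,-5.8,1,0,0,0],
)

```text
time_s: 10.42
ee_pos: [0.6793, -0.026, 0.0608]
ee_rot: [1.929, 2.474, 0.003]
force: [3.9, 1.8, 2.0]
finger_gap: -0.0001
finger_force: 2.0
```

```bash
python3 -c "
from h import *
step(3)"
```

```text
r 47.7 psi -25.4 z 0.0608  Ftan(resist) 3.3 F [3.9 1.8 2. ] t 10.4
[[-3.7, -4.5, 0.8], [-7.4, -8.9, 0.8], [-10.6, -13.7, 0.8], [-13.1, -18.8, 0.8]]
```

Emit:
jog_arm(
  commands=[0,-3.7,-4.5,0.5,0,0,0,0,-3.7,-4.5,0.5,0,0,0,0,-3.7,-4.5,0.5,0,0,0],
)

```text
time_s: 10.67
ee_pos: [0.6749, -0.0303, 0.06]
ee_rot: [1.93, 2.476, 0.002]
force: [2.2, 2.0, 1.9]
finger_gap: -0.0
finger_force: 1.9
```

```bash
python3 -c "
from h import *
step(3)"
```

```text
r 46.0 psi -32.6 z 0.0600  Ftan(resist) 2.8 F [2.2 2.  1.9] t 10.7
[[-4.4, -3.7, 0.0], [-7.5, -8.5, 0.0], [-10.0, -13.7, -0.0], [-11.9, -19.1, -0.0]]
```

Emit:
jog_arm(
  commands=[0,-3.8,-4.2,0,0,0,0,0,-3.8,-4.2,0,0,0,0,0,-3.8,-4.2,0,0,0,0],
)

```text
time_s: 10.92
ee_pos: [0.6709, -0.0342, 0.0595]
ee_rot: [1.931, 2.478, 0.001]
force: [1.3, 2.5, 2.6]
finger_gap: 0.0001
finger_force: 1.9
```

```bash
python3 -c "
from h import *
step(3)"
```

```text
r 45.0 psi -39.5 z 0.0595  Ftan(resist) 2.7 F [1.3 2.5 2.6] t 10.9
[[-4.7, -3.6, -0.5], [-7.2, -8.8, -0.5], [-9.1, -14.2, -0.5], [-10.3, -19.8, -0.5]]
```

Emit:
jog_arm(
  commands=[0,-4,-4.2,-0.5,0,0,0,0,-4,-4.2,-0.5,0,0,0,0,-4,-4.2,-0.5,0,0,0],
)

```text
time_s: 11.17
ee_pos: [0.667, -0.0381, 0.0595]
ee_rot: [-1.929, -2.477, -0.001]
force: [0.6, 4.1, 1.4]
finger_gap: 0.0003
finger_force: 2.5
```

```bash
python3 -c "
from h import *
step(3)"
```

```text
r 44.9 psi -46.6 z 0.0595  Ftan(resist) 3.3 F [0.6 4.1 1.4] t 11.2
[[-4.3, -4.1, -0.5], [-6.2, -9.6, -0.5], [-7.4, -15.2, -0.5], [-7.8, -20.9, -0.5]]
```

Emit:
jog_arm(
  commands=[0,-3.7,-4.4,-0.5,0,0,0,0,-3.7,-4.4,-0.5,0,0,0,0,-3.7,-4.4,-0.5,0,0,0],
)

```text
time_s: 11.42
ee_pos: [0.6651, -0.0428, 0.0603]
ee_rot: [1.93, 2.478, 0.004]
force: [4.4, 3.6, 1.2]
finger_gap: -0.0001
finger_force: 2.2
```

```bash
python3 -c "
from h import *
step(3)"
```

```text
r 47.2 psi -52.2 z 0.0603  Ftan(resist) 5.7 F [4.4 3.6 1.2] t 11.4
[[-1.8, -5.5, 0.3], [-3.1, -11.1, 0.3], [-3.7, -16.8, 0.2], [-3.6, -22.5, 0.2]]
```

Emit:
jog_arm(
  commands=[0,-1.8,-4.5,0,0,0,0,0,-1.8,-4.5,0,0,0,0,0,-1.8,-4.5,0,0,0,0],
)

```text
time_s: 11.67
ee_pos: [0.6633, -0.0449, 0.0608]
ee_rot: [1.927, 2.477, 0.009]
force: [5.8, 6.0, 0.5]
finger_gap: 0.0001
finger_force: 3.7
```

```bash
python3 -c "
from h import *
step(3)"
```

```text
r 47.8 psi -55.5 z 0.0608  Ftan(resist) 8.1 F [5.8 6.  0.5] t 11.7
[[-0.9, -5.8, 0.8], [-1.9, -11.4, 0.7], [-2.2, -17.2, 0.7], [-1.7, -22.9, 0.7]]
```

Emit:
jog_arm(
  commands=[0,-0.9,-4,0,0,0,0,0,-0.9,-4,0,0,0,0,0,-0.9,-4,0,0,0,0],
)

```text
time_s: 11.92
ee_pos: [0.6613, -0.0455, 0.0611]
ee_rot: [1.925, 2.476, 0.014]
force: [8.8, 7.4, -0.3]
finger_gap: -0.0002
finger_force: 5.0
```

```bash
python3 -c "
from h import *
step(3)"
```

```text
r 47.2 psi -57.9 z 0.0611  Ftan(resist) 11.4 F [ 8.8  7.4 -0.3] t 11.9
[[-1.2, -5.6, 1.1], [-2.0, -11.3, 1.0], [-2.0, -17.1, 0.9], [-1.3, -22.8, 0.9]]
```

N3 is solid too (11.4 N, rising at the flex rate). I'll back off, lift, and go to N1.

Emit:
jog_arm(
  commands=[0,1.5,7,0,0,0,0,0,2,16,0,0,0,0,0,2,16,-20,0,0,0,0,2,16,-45,0,0,0,0,2,16,-70,0,0,0,0,2,16,-70,0,0,0],
)

```text
time_s: 12.42
ee_pos: [0.6736, -0.0457, 0.1345]
ee_rot: [1.929, 2.471, 0.001]
force: [0.4, -0.7, 0.4]
finger_gap: 0.0001
finger_force: 0.0
```

```bash
python3 -c "
from h import *
from cell import bot
s=bot.state();S=np.load('S.npy');print(s['joint_positions'],s['ee_pos'],s['force'],rel(s,tcp(S[1],176,42,27,.125)))
"
```

```text
[-0.03882704  0.8667155   0.07167188  1.49737949 -0.07343287  0.77442224
  0.30500276] [ 0.67358027 -0.04567266  0.13454333] [ 0.36443485 -0.65996473  0.40331651] [ 109.6889591  -169.12157275    8.24694065]
```

Emit:
jog_arm(
  commands=[0,22,-34,2,0,0,4,0,44,-68,4,0,0,8,0,66,-102,6,0,0,12,0,88,-136,8,0,0,18,0,106,-163,8,0,0,18,0,109.7,-169,8,0,0,18,0,109.7,-169,8,0,0,18,0,109.7,-169,8,0,0,18],
)

```text
time_s: 13.08
ee_pos: [0.4815, 0.021, 0.1222]
ee_rot: [2.295, 2.144, -0.001]
force: [0.5, -0.3, -0.9]
finger_gap: -0.0002
finger_force: 0.0
```

```bash
python3 - <<'E'
from h import *
from cell import bot
S=np.load("S.npy");s=bot.state();print(s["ee_pos"],s["joint_positions"],rel(s,tcp(S[1],176,42,27)))
f=bot.grab_frame("wrist");np.savez("w7.npz",**f);P=world(f)
for i in range(4):
    for zz,a in((.0715,48),):
        # ball search: points higher than .072 within 40-58mm of stud
        r=np.hypot(P[...,0]-S[i,0],P[...,1]-S[i,1]);m=(r>.042)&(r<.056)&(P[...,2]>.066)&(P[...,2]<.09)
        v,u=np.nonzero(m)
        if len(u)>30:
            q=P[m];an=np.degrees(np.arctan2(q[:,1]-S[i,1],q[:,0]-S[i,0]));print(i,len(u),np.percentile(an,[10,50,90]).round(1),np.percentile(q[:,2],[50,95]).round(4))
E
```

```text
[0.48147766 0.02098796 0.12216944] [-0.21424804  0.70186636  0.11971694  2.0986026  -0.22136573  0.3524571
  0.01760453] [-1.14571291  1.52908206 62.17153753]
0 90 [113.1 115.6 118.8] [0.0754 0.0776]
1 505 [-178.   172.   177.9] [0.0819 0.0841]
2 524 [27.3 32.4 35. ] [0.0812 0.0849]
3 215 [-81.1 -79.4 -77.3] [0.075  0.0779]
```

Emit:
jog_arm(
  commands=[0,-1,1.5,20,0,0,0,0,-1,1.5,40,0,0,0,0,-1,1.5,57,0,0,0,0,-1,1.5,62,0,0,0,0,-1,1.5,62,0,0,0],
)

```text
time_s: 13.55
ee_pos: [0.483, 0.02, 0.059]
ee_rot: [-2.296, -2.144, 0.002]
force: [0.6, 0.2, -0.8]
finger_gap: 0.0006
finger_force: 0.0
```

```bash
python3 -c "
from h import *
plan(1,np.linspace(200,60,16),r=46.5)"
```

```text
now r,psi 49.72790944189261 -151.62181693045872 [0.48297284 0.02003004 0.05899853] [ 0.60210788  0.16371986 -0.78920446]
[[7.7, -0.5, -1.0], [14.9, -3.0, -1.0], [22.3, -4.3, -1.0], [29.9, -4.4, -1.0], [37.4, -3.2, -1.0], [44.5, -0.9, -1.0], [51.3, 2.6, -1.0], [57.3, 7.1, -1.0]]
[[5.3, 5.4, -0.0], [9.5, 11.7, -0.0], [12.8, 18.5, -0.0], [14.9, 25.8, -0.0], [15.7, 33.3, -0.0], [15.4, 40.9, -0.1], [13.8, 48.3, -0.1], [11.0, 55.3, -0.1]]
```

Emit:
jog_arm(
  commands=[0,7.7,-0.5,-1,0,0,0,0,14.9,-3,-1,0,0,0,0,22.3,-4.3,-1,0,0,0,0,29.9,-4.4,-1,0,0,0,0,37.4,-3.2,-1,0,0,0,0,44.5,-0.9,-1,0,0,0,0,51.3,2.6,-1,0,0,0,0,57.3,7.1,-1,0,0,0],
)

```text
time_s: 14.22
ee_pos: [0.4932, 0.0758, 0.0622]
ee_rot: [2.296, 2.141, -0.003]
force: [1.0, -9.8, -0.5]
finger_gap: -0.0002
finger_force: 4.4
```

Emit:
jog_arm(
  commands=[0,5.3,5.4,0,0,0,0,0,9.5,11.7,0,0,0,0,0,12.8,18.5,0,0,0,0,0,14.9,25.8,0,0,0,0,0,15.7,33.3,0,0,0,0,0,15.4,40.9,0,0,0,0,0,13.8,48.3,0,0,0,0,0,11,55.3,0,0,0,0],
)

```text
time_s: 14.88
ee_pos: [0.5479, 0.0861, 0.061]
ee_rot: [-2.291, -2.144, 0.003]
force: [-3.5, 0.7, -0.4]
finger_gap: 0.0002
finger_force: 1.8
```

```bash
python3 -c "
from h import *
step(1,r=46.5)"
```

```text
r 47.4 psi 63.5 z 0.0610  Ftan(resist) 3.4 F [-3.5  0.7 -0.4] t 14.9
[[-3.4, 4.7, 1.0], [-6.5, 9.5, 0.9], [-10.1, 13.8, 0.9], [-14.3, 17.7, 0.9]]
```

Emit:
jog_arm(
  commands=[0,-3.4,4.7,0.5,0,0,0,0,-6.5,9.5,0.5,0,0,0,0,-6.5,9.5,0.5,0,0,0,0,-6.5,9.5,0.5,0,0,0],
)

```text
time_s: 15.22
ee_pos: [0.5591, 0.0785, 0.0609]
ee_rot: [2.295, 2.145, 0.003]
force: [-0.7, 2.8, -0.8]
finger_gap: 0.0001
finger_force: 1.8
```

```bash
python3 -c "
from h import *
step(1,r=46.5)"
```

```text
r 47.6 psi 47.1 z 0.0609  Ftan(resist) 2.5 F [-0.7  2.8 -0.8] t 15.2
[[-4.7, 3.5, 0.9], [-9.0, 7.2, 0.9], [-13.7, 10.3, 0.9], [-18.8, 12.8, 0.9]]
```

Emit:
jog_arm(
  commands=[0,-4.7,3.5,0.5,0,0,0,0,-6.5,5,0.5,0,0,0,0,-6.5,5,0.5,0,0,0,0,-6.5,5,0.5,0,0,0],
)

```text
time_s: 15.55
ee_pos: [0.5632, 0.0708, 0.0604]
ee_rot: [2.295, 2.145, 0.001]
force: [-1.3, 2.4, -0.2]
finger_gap: 0.0002
finger_force: 1.4
```

```bash
python3 -c "
from h import *
step(1,10,r=46.5)"
```

```text
r 45.5 psi 36.7 z 0.0604  Ftan(resist) 2.7 F [-1.3  2.4 -0.2] t 15.6
[[-5.9, 5.5, 0.4], [-13.2, 9.0, 0.4], [-21.0, 11.2, 0.4], [-29.1, 12.0, 0.4]]
```

Emit:
jog_arm(
  commands=[0,-3,3,0,0,0,0,0,-6.2,5.2,0,0,0,0,0,-6.2,5.2,0,0,0,0,0,-6.2,5.2,0,0,0,0],
)

```text
time_s: 15.88
ee_pos: [0.5661, 0.0647, 0.0599]
ee_rot: [-2.293, -2.143, 0.003]
force: [-4.5, 3.8, 0.5]
finger_gap: -0.0
finger_force: 2.9
```

```bash
python3 -c "
from h import *
step(1,10,r=46.5)"
```

```text
r 44.6 psi 28.2 z 0.0599  Ftan(resist) 5.5 F [-4.5  3.8  0.5] t 15.9
[[-6.2, 5.3, -0.1], [-14.0, 7.6, -0.1], [-22.0, 8.6, -0.1], [-30.1, 8.2, -0.1]]
```

Emit:
jog_arm(
  commands=[0,-4.2,3.4,0,0,0,0,0,-4.2,3.4,0,0,0,0,0,-4.2,3.4,0,0,0,0],
)

```text
time_s: 16.13
ee_pos: [0.567, 0.0622, 0.0596]
ee_rot: [-2.288, -2.142, 0.006]
force: [-7.9, 7.4, 1.8]
finger_gap: -0.0
finger_force: 5.0
```

```bash
python3 -c "
from h import *
step(1,7,r=46.5)"
```

```text
r 44.3 psi 24.7 z 0.0596  Ftan(resist) 10.1 F [-7.9  7.4  1.8] t 16.1
[[-4.1, 4.3, -0.5], [-9.5, 6.1, -0.5], [-15.1, 7.1, -0.5], [-20.7, 7.5, -0.5]]
```

Emit:
jog_arm(
  commands=[0,6,-2,0,0,0,0,0,14,-4,0,0,0,0,0,14,-4,-20,0,0,0,0,14,-4,-45,0,0,0,0,14,-4,-70,0,0,0,0,14,-4,-70,0,0,0],
)

```text
time_s: 16.63
ee_pos: [0.5727, 0.0729, 0.1351]
ee_rot: [2.291, 2.137, 0.013]
force: [-0.7, -0.7, 1.0]
finger_gap: -0.0001
finger_force: 0.0
```

```bash
python3 -c "
from h import *
from cell import bot
s=bot.state();S=np.load('S.npy');print(s['joint_positions'],s['ee_pos'],s['force'],rel(s,tcp(S[2],27,41,24,.125)))
"
```

```text
[-0.31510788  0.76269145  0.18440398  1.82338295 -0.2337661   0.56452996
 -0.053298  ] [0.572716   0.07285266 0.13513388] [-0.74854912 -0.65511087  1.02437406] [-144.73804956   49.88062397   10.7029401 ]
```

Emit:
jog_arm(
  commands=[0,-34,12,3,0,0,-6,0,-68,24,6,0,0,-13,0,-102,36,8,0,0,-19,0,-130,45,10,0,0,-26,0,-144.7,50,10,0,0,-31,0,-144.7,50,10,0,0,-31,0,-144.7,50,10,0,0,-31],
)

```text
time_s: 17.22
ee_pos: [0.6085, -0.0759, 0.1202]
ee_rot: [1.644, 2.674, 0.0]
force: [-0.4, 1.3, 0.1]
finger_gap: -0.0001
finger_force: 0.0
```

```bash
python3 - <<'E'
from h import *
from cell import bot
S=np.load("S.npy");s=bot.state();print(s["ee_pos"],s["joint_positions"],rel(s,tcp(S[2],27,41,24)))
f=bot.grab_frame("wrist");np.savez("w8.npz",**f)
for F in (f,bot.grab_frame("scene"),bot.grab_frame("top")):
  P=world(F)
  for i in range(4):
    r=np.hypot(P[...,0]-S[i,0],P[...,1]-S[i,1]);m=(r>.042)&(r<.056)&(P[...,2]>.066)&(P[...,2]<.09)
    if m.sum()>8:
        q=P[m];an=np.degrees(np.arctan2(q[:,1]-S[i,1],q[:,0]-S[i,0]));print(i,m.sum(),np.percentile(an,[10,50,90]).round(1),np.percentile(q[:,2],[50,95]).round(4))
E
```

```text
[ 0.60845573 -0.07585229  0.12018122] [ 4.85305889e-02  8.14067587e-01 -3.76042006e-04  1.70455232e+00
  2.14118156e-03  6.21199738e-01  5.14761922e-01] [-0.99690235  4.00823243 60.18731555]
0 855 [104.8 109.4 116.2] [0.077  0.0794]
1 18 [0.5 1.2 2.4] [0.0717 0.0731]
2 24 [33.9 35.1 35.4] [0.0774 0.0786]
3 557 [-80.  -75.  -68.2] [0.0771 0.0794]
0 20 [103.7 109.6 112.9] [0.0745 0.0776]
1 25 [ 5.8 11.  16.8] [0.0744 0.077 ]
2 22 [22.8 28.9 33.8] [0.0796 0.0857]
3 24 [-75.4 -68.4 -65. ] [0.0747 0.0779]
1 13 [ 5.4 11.8 17.8] [0.0738 0.0808]
```

Emit:
jog_arm(
  commands=[0,-1,4,20,0,0,0,0,-1,4,40,0,0,0,0,-1,4,55,0,0,0,0,-1,4,60,0,0,0,0,-1,4,60,0,0,0],
)

```text
time_s: 17.78
ee_pos: [0.6108, -0.0708, 0.0591]
ee_rot: [-1.635, -2.68, 0.001]
force: [0.1, 0.6, -0.7]
finger_gap: -0.0001
finger_force: 0.0
```

```bash
python3 -c "
from h import *
plan(2,np.linspace(51,-88,16),r=46.5)"
```

```text
now r,psi 50.1995817011419 61.58928109722257 [ 0.61083519 -0.07084082  0.05906493] [ 0.0975239   0.58280081 -0.66586787]
[[-9.6, 1.1, -1.0], [-16.7, 3.6, -1.0], [-24.1, 4.9, -1.0], [-31.6, 4.9, -1.0], [-39.0, 3.8, -1.0], [-46.2, 1.5, -1.0], [-52.9, -1.9, -1.0], [-58.9, -6.4, -1.0]]
[[-5.2, -5.4, 0.0], [-9.6, -11.5, 0.0], [-12.8, -18.3, 0.0], [-14.9, -25.5, 0.0], [-15.9, -33.0, 0.0], [-15.6, -40.5, 0.1], [-14.1, -47.8, 0.1], [-11.5, -54.9, 0.1]]
```

Emit:
jog_arm(
  commands=[0,-9.6,1.1,-1,0,0,0,0,-16.7,3.6,-1,0,0,0,0,-24.1,4.9,-1,0,0,0,0,-31.6,4.9,-1,0,0,0,0,-39,3.8,-1,0,0,0,0,-46.2,1.5,-1,0,0,0,0,-52.9,-1.9,-1,0,0,0,0,-58.9,-6.4,-1,0,0,0],
)

```text
time_s: 18.45
ee_pos: [0.6343, -0.126, 0.062]
ee_rot: [-1.637, -2.681, -0.006]
force: [-2.3, 6.6, -0.2]
finger_gap: -0.0003
finger_force: 3.6
```

Emit:
jog_arm(
  commands=[0,-5.2,-5.4,0,0,0,0,0,-9.6,-11.5,0,0,0,0,0,-12.8,-18.3,0,0,0,0,0,-14.9,-25.5,0,0,0,0,0,-15.9,-33,0,0,0,0,0,-15.6,-40.5,0,0,0,0,0,-14.1,-47.8,0,0,0,0,0,-11.5,-54.9,0,0,0,0],
)

```text
time_s: 19.12
ee_pos: [0.593, -0.1628, 0.0626]
ee_rot: [1.634, 2.675, 0.008]
force: [3.4, 2.4, 0.5]
finger_gap: 0.0001
finger_force: 2.2
```

```bash
python3 -c "
from h import *
step(2,r=46.5)"
```

```text
r 48.2 psi -82.7 z 0.0626  Ftan(resist) 3.7 F [3.4 2.4 0.5] t 19.1
[[3.8, -4.7, 2.6], [6.7, -9.6, 2.5], [10.1, -14.1, 2.5], [14.1, -18.1, 2.4]]
```

Emit:
jog_arm(
  commands=[0,3.8,-4.7,2,0,0,0,0,6.7,-9.6,2,0,0,0,0,6.7,-9.6,2,0,0,0,0,6.7,-9.6,2,0,0,0],
)

```text
time_s: 19.45
ee_pos: [0.578, -0.1632, 0.0598]
ee_rot: [1.639, 2.678, -0.002]
force: [2.2, -1.6, 1.2]
finger_gap: 0.0002
finger_force: 2.0
```

```bash
python3 -c "
from h import *
step(2,9,r=46.5)"
```

```text
r 49.0 psi -100.5 z 0.0598  Ftan(resist) 2.5 F [ 2.2 -1.6  1.2] t 19.4
[[6.9, -3.9, -0.2], [12.5, -8.5, -0.3], [18.9, -12.1, -0.3], [25.7, -14.7, -0.3]]
```

Now 151° turned; from here in felt steps.

Emit:
jog_arm(
  commands=[0,4,-2.5,0,0,0,0,0,6.9,-3.9,0,0,0,0,0,6.9,-3.9,0,0,0,0,0,6.9,-3.9,0,0,0,0],
)

```text
time_s: 19.78
ee_pos: [0.5706, -0.1574, 0.0592]
ee_rot: [-1.638, -2.68, 0.001]
force: [2.2, -2.3, 1.9]
finger_gap: -0.0006
finger_force: 1.3
```

```bash
python3 -c "
from h import *
step(2,9,r=46.5)"
```

```text
r 45.4 psi -111.1 z 0.0592  Ftan(resist) 2.9 F [ 2.2 -2.3  1.9] t 19.8
[[5.1, -5.2, -0.8], [11.5, -8.7, -0.8], [18.4, -11.1, -0.8], [25.6, -12.4, -0.8]]
```

Emit:
jog_arm(
  commands=[0,2.5,-2.8,-0.5,0,0,0,0,5.3,-5.2,-0.5,0,0,0,0,5.3,-5.2,-0.5,0,0,0,0,5.3,-5.2,-0.5,0,0,0],
)

```text
time_s: 20.12
ee_pos: [0.565, -0.1533, 0.0597]
ee_rot: [1.636, 2.681, 0.004]
force: [5.5, 0.3, -0.9]
finger_gap: -0.0001
finger_force: 2.2
```

```bash
python3 -c "
from h import *
step(2,9,r=46.5)"
```

```text
r 44.2 psi -119.8 z 0.0597  Ftan(resist) 4.6 F [ 5.5  0.3 -0.9] t 20.1
[[5.1, -5.4, -0.3], [12.0, -7.9, -0.4], [19.2, -9.2, -0.3], [26.5, -9.4, -0.3]]
```

Emit:
jog_arm(
  commands=[0,2.5,-2.8,0,0,0,0,0,4.3,-4.4,0,0,0,0,0,4.3,-4.4,0,0,0,0,0,4.3,-4.4,0,0,0,0],
)

```text
time_s: 20.45
ee_pos: [0.5576, -0.153, 0.0596]
ee_rot: [-1.638, -2.68, 0.001]
force: [2.5, -1.5, -0.4]
finger_gap: 0.0001
finger_force: 1.2
```

```bash
python3 -c "
from h import *
step(2,8,r=46.5)"
```

```text
r 48.1 psi -127.7 z 0.0596  Ftan(resist) 2.9 F [ 2.5 -1.5 -0.4] t 20.4
[[6.7, -0.9, -0.4], [13.0, -2.4, -0.4], [19.5, -3.0, -0.4], [26.0, -2.7, -0.4]]
```

Emit:
jog_arm(
  commands=[0,3.5,-0.7,0,0,0,0,0,6.6,-1.3,0,0,0,0,0,6.6,-1.3,0,0,0,0,0,6.6,-1.3,0,0,0,0],
)

```text
time_s: 20.78
ee_pos: [0.5536, -0.1476, 0.0596]
ee_rot: [-1.638, -2.68, 0.0]
force: [3.0, -1.6, -1.4]
finger_gap: -0.0002
finger_force: 1.3
```

```bash
python3 -c "
from h import *
step(2,8,r=46.5)"
```

```text
r 46.6 psi -135.7 z 0.0596  Ftan(resist) 3.2 F [ 3.  -1.6 -1.4] t 20.8
[[6.4, -1.3, -0.4], [12.8, -1.9, -0.3], [19.3, -1.6, -0.3], [25.7, -0.4, -0.3]]
```

Emit:
jog_arm(
  commands=[0,3.5,-0.7,0,0,0,0,0,6.4,-1.2,0,0,0,0,0,6.4,-1.2,0,0,0,0,0,6.4,-1.2,0,0,0,0],
)

```text
time_s: 21.12
ee_pos: [0.5498, -0.1425, 0.0598]
ee_rot: [-1.638, -2.68, 0.0]
force: [2.1, -1.2, -1.0]
finger_gap: 0.0
finger_force: 1.5
```

```bash
python3 -c "
from h import *
step(2,8,r=46.5)"
```

```text
r 46.2 psi -143.5 z 0.0598  Ftan(resist) 2.2 F [ 2.1 -1.2 -1. ] t 21.1
[[6.4, -0.9, -0.2], [12.9, -0.6, -0.2], [19.3, 0.6, -0.2], [25.4, 2.7, -0.2]]
```

Emit:
jog_arm(
  commands=[0,3.5,-0.5,0,0,0,0,0,6.4,-0.9,0,0,0,0,0,6.4,-0.9,0,0,0,0,0,6.4,-0.9,0,0,0,0],
)

```text
time_s: 21.45
ee_pos: [0.5463, -0.1374, 0.0599]
ee_rot: [1.638, 2.68, -0.0]
force: [3.1, -2.9, 0.4]
finger_gap: 0.0
finger_force: 1.7
```

```bash
python3 -c "
from h import *
step(2,8,r=46.5)"
```

```text
r 46.4 psi -151.1 z 0.0599  Ftan(resist) 4.1 F [ 3.1 -2.9  0.4] t 21.4
[[6.5, 0.2, -0.1], [12.9, 1.3, -0.1], [19.0, 3.4, -0.1], [24.8, 6.2, -0.1]]
```

Emit:
jog_arm(
  commands=[0,3.5,0,0,0,0,0,0,6,0,0,0,0,0,0,6,0,0,0,0,0,0,6,0,0,0,0,0],
)

```text
time_s: 21.78
ee_pos: [0.5454, -0.1345, 0.0602]
ee_rot: [1.638, 2.675, -0.001]
force: [6.7, -7.3, -2.0]
finger_gap: 0.0001
finger_force: 4.0
```

```bash
python3 -c "
from h import *
step(2,8,r=46.5)"
```

```text
r 45.9 psi -154.8 z 0.0602  Ftan(resist) 9.5 F [ 6.7 -7.3 -2. ] t 21.8
[[6.5, 0.0, 0.2], [12.8, 1.6, 0.1], [18.8, 4.0, 0.1], [24.4, 7.2, 0.1]]
```

N2 is solid as well. I'll back off, lift clear, and check all four nuts and the plate by depth.

Emit:
jog_arm(
  commands=[0,-7,0,0,0,0,0,0,-16,-2,0,0,0,0,0,-16,-2,-25,0,0,0,0,-16,-2,-60,0,0,0,0,10,-10,-100,0,0,0,0,20,-10,-140,0,0,0,0,20,-10,-150,0,0,0,0,20,-10,-150,0,0,0],
)

```text
time_s: 22.45
ee_pos: [0.5258, -0.1175, 0.2132]
ee_rot: [1.635, 2.68, 0.004]
force: [-0.1, 0.5, -0.2]
finger_gap: -0.0002
finger_force: 0.0
```

```bash
python3 - <<'E'
from h import *
from cell import bot
S=np.load("S.npy");s=bot.state();print(s["ee_pos"],s["force"],s["time_s"])
c=S.mean(0);e=S[2]-S[0];e/=np.linalg.norm(e);n=np.array([-e[1],e[0]])
def rep(F):
  P=world(F)
  for i in range(4):
    r=np.hypot(P[...,0]-S[i,0],P[...,1]-S[i,1]);m=(r>.043)&(r<.056)&(P[...,2]>.066)&(P[...,2]<.09)
    if m.sum()>8:
        q=P[m];an=np.degrees(np.arctan2(q[:,1]-S[i,1],q[:,0]-S[i,0]));print(i,m.sum(),np.percentile(an,[10,50,90]).round(1),np.percentile(q[:,2],[50,95]).round(4))
  d=P[...,:2]-c;a=d@e;b=d@n;rr=np.hypot(a,b)
  m=(abs(a)<.07)&(abs(b)<.07)&(rr>.027)&(abs(P[...,2]-.045)<.008)&(np.minimum.reduce([np.hypot(P[...,0]-x[0],P[...,1]-x[1]) for x in S])>.02)
  if m.sum()>20:
    k,nn=fitplane(P[m][::max(1,m.sum()//1500)]);print("plate z",np.median(P[m][:,2]),"tilt",np.arccos(abs(nn[2])))
  o=(np.maximum(abs(a),abs(b))>.10)&(np.maximum(abs(a),abs(b))<.2)&(abs(P[...,2])<.01);print("bench",np.median(P[o][:,2]))
print("before");rep(load("w1.npz"))
for x in("wrist","top","scene"): print(x);rep(bot.grab_frame(x))
E
```

```text
[ 0.52576293 -0.1175491   0.2132478 ] [-0.14439178  0.4592001  -0.15901568] 22.45
before
0 251 [-59.8 -53.4 -47.5] [0.0825 0.0848]
1 261 [-178.5  172.2  178.5] [0.0819 0.0842]
2 194 [23.9 30.4 34.3] [0.0827 0.0851]
3 197 [102.4 109.  113.8] [0.0819 0.0845]
plate z 0.047320622808393664 tilt 0.0012427656688315178
bench 0.0001695269050976389
wrist
0 286 [106.3 112.6 119.3] [0.0775 0.0796]
1 398 [ 1.9  7.1 13.9] [0.0773 0.0798]
2 220 [-178.5 -173.1 -165.2] [0.0773 0.0795]
3 280 [-80.4 -76.  -69.6] [0.077  0.0796]
plate z 0.0434066564336337 tilt 0.0015056971578811004
bench 0.000175927813130472
top
0 16 [113.1 118.2 123.6] [0.0778 0.0834]
1 10 [ 5.2 12.3 17.9] [0.076  0.0796]
3 14 [-83.9 -81.1 -74.7] [0.0768 0.0817]
plate z 0.04254462227514155 tilt 0.0030384348949816157
bench -0.0006726864070671912
scene
0 19 [104.7 107.3 114.7] [0.0737 0.0789]
1 25 [ 4.7 11.6 16.9] [0.0738 0.0794]
2 11 [-178.8 -174.5  178. ] [0.075  0.0791]
3 23 [-75.  -69.  -63.7] [0.0744 0.078 ]
plate z 0.041420950438994575 tilt 0.003304537972669143
bench -0.0015502442635881852
```

All four balls now sit at the same height (0.0770–0.0775 m, the solid height). The plate top is at 43.4 mm, so its underside is at 35.4 mm, and it is level. I'm handing in the job.

```bash
python3 -c "
from cell import bot
print(bot.job_done())"
```

```text
the job is handed in; nothing more can be done
None
```

I tightened all four lever nuts until they came up solid, in cross order (near-right, far-left, near-left, far-right), and handed the job in at about 22.6 s. No verdict came back; by camera the plate is seated and level, and the highest push I read was about 11.5 N.

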